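Weigh a slide carrier on the hook scale

ROBOT

A 6-joint arm with a two-finger parallel gripper is mounted at the origin on a cart in front of the work surface, level with it; the furniture and walls round the work are solid. World frame = base frame: x ahead of the robot, y to its left, z up, the work surface at z = 0. Lengths are in m, angles in degrees, forces in N, time in s.
With the tool pointing down it reaches from about 0.3 to 1 m from the base axis. Payload 5.1 kg.
Tool frame: the origin (TCP) lies at the centre of the arm's flange, where the gripper is bolted on; the fingertips stand 190 mm ahead of it and the grasp point (between the pads) lies 171 mm ahead of it; z points along the fingers, y is the line along which they close (so a half turn about z gives the same grasp; the last joint's range is limited). The gripper opens to 95 mm and grips with 3 to 60 N. Pads are 20 mm wide; open, the fingers measure 119 mm over their backs; the gripper's body (75 mm by 180 mm) begins 59 mm behind the grasp point.
Start: joints at [60.928, 7.093, 94.555, -0, 78.352, -4.733], TCP at [0.268, 0.592, 0.405] pointing down, gripper open.
Joint ranges: [-149.61, 149.61], [-58.7, 133.49], [1.44, 155.28], [-77.14, 257.14], [18.33, 153.61], [-166.67, 166.67]. Speed limits (degrees/s): [147.25, 147.25, 180, 180, 180, 180].

INTERFACE

Orientations are given as a 3x3 rotation matrix whose columns are the frame's x, y, z axes.
In Python, from rig import manip, cams gives the robot as it stands. The module is installed in compiled form; this text tells all that it offers.
- The arm moves only by the tool carry_out, never from a script. Its argument "commands" is text: rows parted by semicolons, each of 5 numbers parted by spaces: the opening in per cent of the stroke, from 0 (shut) to 100 (fully open), then the shift along the world's x, y, z in cm, then the turn about the world's z in rad. In form: grip x y z spin; .... A call has 1 to 8 rows; each row shifts and turns the commanded pose from where the row before left it; what a row does not reach is not made up. A row lasts 1/8 s, in which the tool goes at most 62.5 mm and 10.7 degrees, less where a joint would pass 70% of its speed; a pose out of reach is approached as far as the arm can. A call with a gripper value outside its range is refused whole. The fingers move at their own pace and stop on an object; "newtons" is the grip in N (left out, the last holds). Time passes only in rows, so rows that do not move let the fingers close. It gives the time, the measured TCP pose, the force, the opening and the grip force at its end, in the units of the state.
- manip.get_state(): the state, without advancing time (a new reading comes with each control period).
- cams.grab_frame(name): name is "scene" or "side" or "wrist"; returns a dict with "image" (420x560x3 uint8, red, green, blue), "z_map" (420x560 float32, m along the optical axis (not along the pixel's ray), 0 where there is no reading), "fov_y" (degrees; the focal length in pixels is half the picture's height over the tangent of half this angle, whatever the lens; pixels are square), "cx", "cy" (the principal point, pixels), "rvec" (rotation vector, rad) and "tvec" (3), from world to camera coordinates, as OpenCV has them; the wrist camera has in their place "T_tool_cam" (4x4, takes a point from camera to tool coordinates, whose origin is the TCP and whose axes are the flange's). Camera axes: x right, y down, z forward; pixel columns grow to the right and rows downward; lengths in m; the calibration is good to about 2 mm. A picture is of the moment at which its call begins: read the wrist's pose just before it.
- manip.hand_in(): hands the job in; it is judged then, once.
The state is a dict: "clock": time; "joints": joint angles; "joint_velocities": joint speeds; "tau": joint torques, N m; "tool_pos": TCP position; "eef_rot": TCP orientation; "contact_force": force on the tool from outside, world axes, zero at the start; "ft_torque": the same for the moment, N m; "gripper_width": finger opening in m; "gripper_force": force on a finger pad.
Only numpy, scipy, OpenCV 4.12 (cv2) and the standard library are available. Lean on these libraries where they do the work, as an engineer would, in place of code of your own. Each camera call takes 0.05 s, during which the arm holds its last target. There are 200 camera calls.

TASK

Push the stop slide out of the way, then, without holding the carrier by its grip, push the waiting carrier along the loading sill until it hangs on the sprung double hook of the scale. Let it hang untouched for about two seconds until it is still, then lift it off the hook by its grip and stand it, the right way up, in the pocket of the empty stand. Do not yank the hook down, and leave the carrier that is already weighed, the bottles and the cup alone.

Things in the scene. Friction and masses are not known exactly. Their poses are not given: they have to be found in the camera images.
- hook_scale: Fixed hook scale with loading sill. Origin on the bench below the sill's end, on its centre line; x: the way a carrier is pushed, y left, z up. Sill: steel deck, top at z 60 mm, x -180 to 0 mm, between guide rails 6 mm high with inner faces at y +-46 mm. Base 12 mm thick, |y| to 58 mm. White column x 85 to 129 mm, |y| to 32 mm, top z 143 mm. Nothing stands above sill or hook.
- hook (a joint): Travel of the sprung hook, m: 0 unloaded, grows as it is pulled down, end stop 0.025. Spring about 500 N/m (the carrier pulls it 5 to 9 mm), well damped. The hook is a pair of 6 mm steel rods at y +-24 mm (scale frame) that reach from the column back towards the sill and end in free tips.
- hook_saddle (a point): Middle of the hook's saddle, midway between the rods, on their upper side; moves with the hook. Axes as the scale's. Upper side of the rods, unloaded, in the scale frame: tips x -18, z 106 mm; ramp up to a crest x 18 to 24, z 113 mm; flat saddle x 38 to 52, z 110 mm; rise to z 119 mm at x 62. The bail bar is pushed up the ramp, over the crest, and lies in the saddle.
- hook_tip (a point): Point midway between the rods' rounded tips (scale x -18 mm, z 106 mm unloaded, top side); moves with the hook. A carrier standing on the sill passes its bail bar 4 mm above the tips. To take a carrier off: lift it 18 mm from where it hangs, draw it straight back along -x by about 85 mm or more until its bar is behind the tips, then lift.
- stop_slide (a joint): Stop slide: 10 x 10 mm steel bar across the sill (scale frame x -47 to -37 mm, z 70 to 80 mm) ahead of the carrier. 0 to 0.01 m at the start (blocking); slides to the scale's +y up to 0.065 (end stop). The bar's inner end is at y -10 mm + travel, clear of the carrier from 0.055 on. Friction about 2 N; stays where left.
- stop_tab (a point): On the inner (-y) face of the stop slide's upright black tab; push here to the scale's +y, fingers between tab and sill. Tab 22 mm along x, 8 mm thick, z 68 to 118 mm; inner face at scale y 94 mm + travel, x -42 mm; this point at z 100 mm. Axes as the scale's.
- carrier: Carrier to weigh, waiting on the sill: aluminium pan 60 mm (x) by 84 mm (y), 16 mm high, with plates 60 mm wide, 30 mm high at both ends (outer faces x +-30 mm); small box fixed inside, top z 24 mm. Bail: uprights at y +-40 mm and an 8 mm bar along y, underside z 50, top z 58 mm. Origin: centre of underside, z up, x about along the scale's x. Height 80 mm, 0.28 to 0.44 kg.
- carrier_grip: The carrier's grip, fixed to it: grey block 16 mm (x) by 30 mm (y) by 22 mm high on the bail bar, origin at its centre, 69 mm above the carrier's underside, axes as the carrier's.
- stand_empty: Fixed flat stand, 80 mm (x) by 104 mm (y), with nothing on it. Origin at the centre of its underside, pocket floor at z 8 mm, pocket 72 mm (x) by 96 mm (y) inside a lip 5 mm high. A carrier fits either way round with 6 mm play on each side.
- stand_full: The same kind of stand, on which the already weighed carrier stands.
- carrier_done: The already weighed carrier, the same in shape as the one to weigh (80 mm high); origin at the centre of its underside. To be left alone.
- bottle_a: Dark bottle, 44 mm diameter, 105 mm high, bystander near the stands; origin at the centre of its underside.
- bottle_b: Light bottle, 43 mm diameter, 96 mm high, bystander; origin at the centre of its underside.
- cup: Lidded sample cup, 64 mm diameter, 62 mm high, bystander near the front edge; origin at the centre of its underside.
Mind the look-alikes: they are no part of the job. Leave any yellow look-alike of the stand_empty alone.

How it is judged (in metres and radians):
On the way, in this order (a step that is already met when the one before it is completed fails the run):
1. the stop slide is pushed clear of the sill while the carrier still stands on it (value of joint stop_slide above 0.055 m and x of carrier in the frame of hook_scale below -0.05 m and z of carrier in the frame of hook_scale below 0.064 m), for 0.1 s.
2. the carrier has been pushed, standing on the sill and not held by its grip, so that its bail comes over the tips of the hook (x of carrier in the frame of hook_scale between -0.04 and 0.005 m and z of carrier in the frame of hook_scale below 0.065 m and angle between carrier's own z axis and vertical below 0.2 rad and contact force between carrier_grip and the fingers below 0.1 N), for 0.1 s.
3. the carrier hangs on the hook alone, untouched and still, for a second (x of carrier in the frame of hook_scale between 0.032 and 0.06 m and value of joint hook above 0.004 m and contact force between carrier and the arm below 0.05 N and contact force between carrier and the fingers below 0.05 N and linear speed of carrier below 0.02 m/s and angular speed of carrier below 0.3 rad/s and velocity of joint hook between -0.005 and 0.005 m/s and angle between carrier's own z axis and vertical below 0.2 rad), for 1 s.
At the end, for the whole second after the job is handed in: The weighed carrier stands upright (within 0.06 rad) and at rest on the floor of the empty stand's pocket (centre within 12 mm, underside within 3 mm of the floor), released, and the hook is empty and back at zero (within 2 mm) (horizontal distance between carrier and stand_empty below 0.012 m and z of carrier in the frame of stand_empty between 0.005 and 0.011 m and angle between carrier's own z axis and vertical below 0.06 rad and linear speed of carrier below 0.02 m/s and value of joint hook below 0.002 m); the robot touches nothing.
It fails at once if the hook is yanked down more than 18 mm (value of joint hook above 0.018 m).
It fails at once if the carrier is tipped over (angle between carrier's own z axis and vertical above 0.9 rad).
It fails at once if the already weighed carrier is disturbed (distance of carrier_done from where it was at the start of the episode above 0.015 m).
It fails at once if a bystander is disturbed (distance of any of bottle_a, bottle_b, cup from where it was at the start of the episode above 0.02 m).
It also fails if it takes over 72 s, if anything falls off the work surface, if the arm or the gripper's body presses on something with over 40 N, if the wrist force passes 120 N, or if a joint passes its speed limit or range.

## Working session

There is one attempt and no reset: what is moved stays moved. The work goes in short steps, Python scripts to look and compute and a tool call to move; the robot and the scene stay as the last step left them, time stands still between calls to the robot, and variables do not carry over. Pictures are saved under pics/ and viewed, at most 13 in all, crops included, and the job is handed in when it is done.

Besides the shell and the picture viewer there is one more tool, called after "Call:" as name(argument=value, ...) on one line, values as JSON. carry_out: Moves the arm, as the interface text tells. Its arguments: {"type":"object","properties":{"commands":{"type":"string"},"newtons":{"type":"number"}},"required":["commands"]}

```bash
mkdir -p pics
cat > h.py <<'E'
import numpy as np, cv2
from rig import manip, cams
def K(f):
    F=f["image"].shape[0]/2/np.tan(np.radians(f["fov_y"])/2)
    return F,f["cx"],f["cy"]
def grab(n):
    s=manip.get_state(); f=cams.grab_frame(n)
    if n=="wrist":
        T=np.eye(4);T[:3,:3]=np.array(s["eef_rot"]);T[:3,3]=s["tool_pos"]
        M=T@np.array(f["T_tool_cam"])
    else:
        R=cv2.Rodrigues(np.array(f["rvec"],float))[0]
        M=np.eye(4);M[:3,:3]=R.T;M[:3,3]=-R.T@np.array(f["tvec"]).ravel()
    f["M"]=M; return f
def cloud(f):
    F,cx,cy=K(f);z=f["z_map"];v,u=np.mgrid[:z.shape[0],:z.shape[1]]
    P=np.stack([(u-cx)/F*z,(v-cy)/F*z,z],-1)
    return P@f["M"][:3,:3].T+f["M"][:3,3]
def save(f,n,crop=None,k=1):
    im=f["image"][...,::-1]
    if crop: a,b,c,d=crop; im=im[b:d,a:c]
    cv2.imwrite("pics/"+n,cv2.resize(im,None,fx=k,fy=k,interpolation=cv2.INTER_CUBIC))
E
python3 - <<'E'
from h import *
for n in("scene","side","wrist"):
    f=grab(n); np.savez(n+".npz",**{k:np.array(v) for k,v in f.items()})
    save(f,n+"0.png"); print(n,f["M"].round(3).tolist(),f["fov_y"])
im=np.vstack([np.load(n+".npz")["image"] for n in("scene","side")])
s=manip.get_state();print(s)
E
```

```text
scene [[0.379, -0.553, 0.742, -0.506], [-0.925, -0.245, 0.289, -0.545], [0.022, -0.796, -0.604, 0.877], [0.0, 0.0, 0.0, 1.0]] 55.587943215794944
side [[0.976, -0.178, 0.127, 0.23], [-0.219, -0.816, 0.536, -1.141], [0.009, -0.551, -0.835, 1.614], [0.0, 0.0, 0.0, 1.0]] 43.83774949682251
wrist [[0.41, 0.882, 0.23, 0.203], [0.912, -0.397, -0.105, 0.622], [-0.002, 0.253, -0.967, 0.384], [0.0, 0.0, 0.0, 1.0]] 70.66730590382623
{'clock': 0.15, 'joints': array([ 6.09281312e+01,  7.12345141e+00,  9.46141307e+01,  8.38289720e-04,
        7.83520833e+01, -4.73115772e+00]), 'joint_velocities': array([-0.02231939, -0.15905521, -0.28078447,  0.04241473,  0.08416114,
       -0.01559423]), 'tau': array([ 5.78665531e-04, -4.18189824e+01, -3.60474336e+01,  7.74413534e-02,
        4.68791323e-02, -7.31846353e-05]), 'tool_pos': array([0.2678226 , 0.59205102, 0.40380611]), 'eef_rot': array([[-9.11109371e-01,  4.12163945e-01, -7.72946228e-04],
       [ 4.12164645e-01,  9.11108366e-01, -1.36082572e-03],
       [ 1.43354479e-04, -1.55844217e-03, -9.99998775e-01]]), 'contact_force': array([ 0.12662696,  0.43758221, -0.35087357]), 'ft_torque': array([ 0.01387603, -0.07430178,  0.02875132]), 'gripper_force': 0.0, 'gripper_width': 0.09531033376388319}
```

View pics/scene0.png

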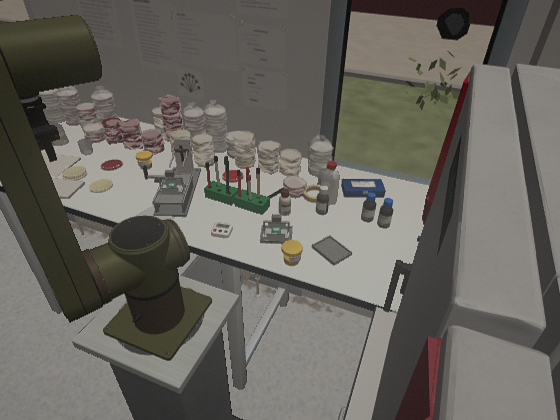

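View pics/side0.png

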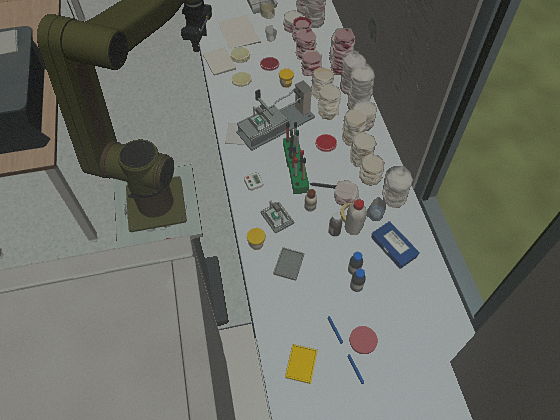

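The scale with its waiting carrier is at about (175,190) in scene and (275,118) in side. The full stand is at (277,231) / (277,215), and the empty grey stand is at (332,249) / (289,263). The yellow look-alike is at side (301,363). I'll enlarge the scale and the empty stand.

Run:
```python
from h import *
f={k:v for k,v in np.load("side.npz").items()}
s={k:v for k,v in np.load("scene.npz").items()}
a=cv2.resize(f["image"][75:155,220:330],None,fx=7,fy=7,interpolation=cv2.INTER_CUBIC)
cv2.imwrite("pics/c1.png",a[...,::-1])
b=cv2.resize(s["image"][140:220,135:245],None,fx=7,fy=7,interpolation=cv2.INTER_CUBIC)
cv2.imwrite("pics/c2.png",b[...,::-1])
for n,g,pts in(("side",f,[(289,263),(277,215),(265,128),(301,95),(256,238)]),("scene",s,[(332,249),(277,231),(175,190)])):
    P=cloud(g)
    for u,v in pts: print(n,u,v,P[v,u].round(4))
# stand: points with z in 3..16mm near centre
for n,g in(("side",f),("scene",s)):
    P=cloud(g);c=P[263,289] if n=="side" else P[249,332]
    m=(np.hypot(*(P[...,:2]-c[:2]).transpose(2,0,1))<.08)&(P[...,2]>.004)&(P[...,2]<.02)
    q=P[m][:,:2].astype(np.float32); print(n,m.sum(),cv2.minAreaRect(q),np.median(P[m][:,2]))
```

```text
side 289 263 [ 0.4231 -0.3509  0.0124]
side 277 215 [ 0.4202 -0.1673  0.0366]
side 265 128 [0.4548 0.2233 0.0616]
side 301 95 [ 0.2302 -1.1412  1.6144]
side 256 238 [ 0.3275 -0.2625  0.0692]
scene 332 249 [ 0.4298 -0.3509  0.0079]
scene 277 231 [ 0.415  -0.1655  0.0316]
scene 175 190 [0.4227 0.226  0.0796]
side 635 ((0.42378416657447815, -0.35177698731422424), (0.1509750336408615, 0.1450646072626114), 44.90626525878906) 0.008346687939686959
scene 645 ((0.4323018789291382, -0.3508542478084564), (0.12321389466524124, 0.12503322958946228), 84.51173400878906) 0.008476668581071656
```

View pics/c1.png

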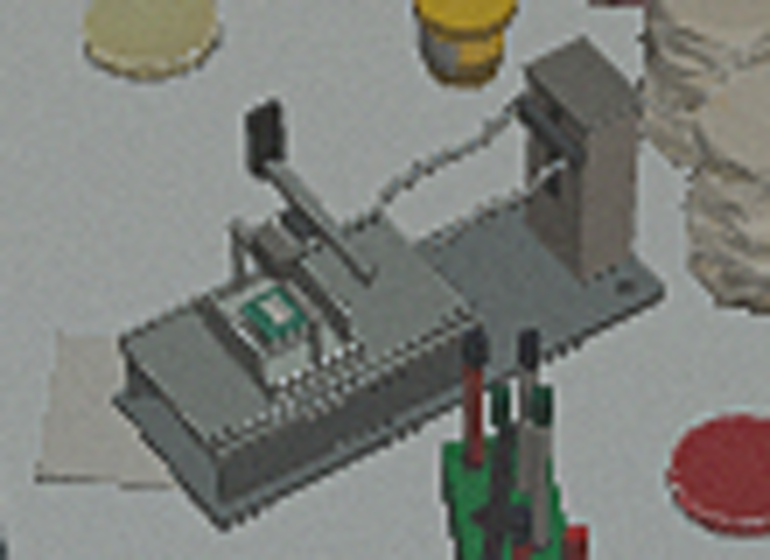

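View pics/c2.png

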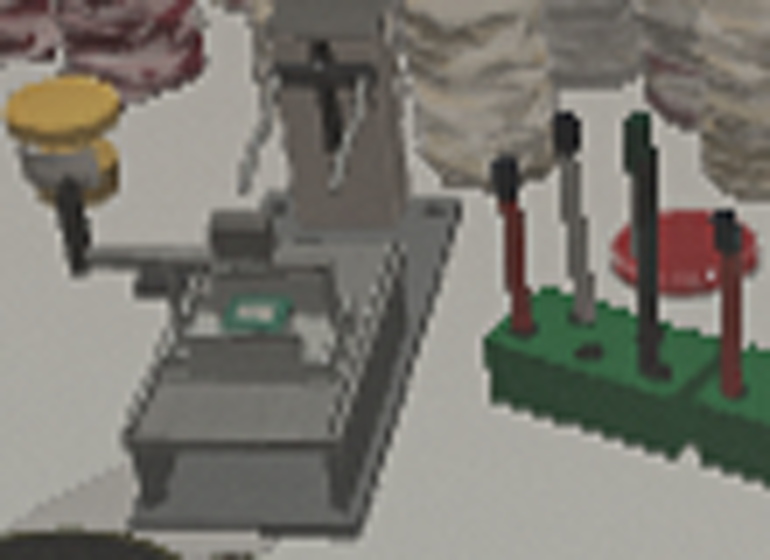

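The crops show the sill deck corners in the side view at crop px (120,340), (215,440), (478,312) and (375,212). The tab top is at (265,108), and the grip is at about (280,240). In scene, the column top is at the top edge and the green tube rack sits on the -y side, so it has to be avoided.

```bash
cat >> h.py <<'E'
def ray(f,u,v,z):
    F,cx,cy=K(f);d=f["M"][:3,:3]@np.array([(u-cx)/F,(v-cy)/F,1]);o=f["M"][:3,3]
    return o+d*(z-o[2])/d[2]
E
python3 - <<'E'
from h import *
f={k:v for k,v in np.load("side.npz").items()}
for n,u,v,z in[("nl",120,340,.066),("nr",215,440,.066),("fr",478,312,.066),("fl",375,212,.066),("tabtop",265,108,.118),("colnear",530,72,.143),("colright",585,128,.143),("colback",640,105,.143),("colleft",582,38,.143),("baseNL",115,400,.012),("baseNR",222,525,.012),("baseFR",662,295,.012)]:
    print(n,ray(f,u/7+220,v/7+75,z).round(4))
for n in("side","scene"):
    f={k:v for k,v in np.load(n+".npz").items()}
    P=cloud(f); x=(P[...,0]>.3)&(P[...,0]<.8)&(P[...,1]>.05)&(P[...,1]<.4)
    for a,b in((.056,.062),(.138,.148)):
        q=P[x&(P[...,2]>a)&(P[...,2]<b)][:,:2].astype(np.float32)
        print(n,a,len(q),cv2.minAreaRect(q), q.min(0),q.max(0))
E
```

```text
nl [0.3512 0.2654 0.066 ]
nr [0.3903 0.1815 0.066 ]
fr [0.5533 0.2434 0.066 ]
fl [0.5119 0.3318 0.066 ]
tabtop [0.4575 0.3753 0.118 ]
colnear [0.6059 0.3465 0.143 ]
colright [0.6261 0.2969 0.143 ]
colback [0.6607 0.3079 0.143 ]
colleft [0.6412 0.3669 0.143 ]
baseNL [0.3449 0.2695 0.012 ]
baseNR [0.3884 0.1652 0.012 ]
baseFR [0.6736 0.2819 0.012 ]
side 0.056 412 ((0.5704288482666016, 0.22042948007583618), (0.41031211614608765, 0.3012634217739105), 11.20158576965332) [0.35101193 0.07070132] [0.77877414 0.3993439 ]
side 0.138 171 ((0.6156908273696899, 0.19502198696136475), (0.288118839263916, 0.304992139339447), 26.02327537536621) [0.4321149  0.06467972] [0.7961748 0.3688415]
scene 0.056 445 ((0.5751136541366577, 0.21362897753715515), (0.2857823669910431, 0.4561288058757782), 84.5167236328125) [0.3518703 0.0514049] [0.7936424  0.35382012]
scene 0.138 156 ((0.6179631948471069, 0.19490566849708557), (0.27782922983169556, 0.2978079915046692), 25.81482696533203) [0.43274218 0.0680173 ] [0.7919894  0.37360507]
```

```bash
cat >> h.py <<'E'
TH=np.radians(22.2);O=np.array([.5335,.2885])
def W(x,y): 
    c,s=np.cos(TH),np.sin(TH); return O+[c*x-s*y,s*x+c*y]
E
python3 - <<'E'
from h import *
print("pre-tab",W(-.042,.076),"pushend",W(-.042,.15),"behind",W(-.16,0))
# top heights along path near the scale (rack etc.)
for n,box in(("side",(255,160,320,300-0)),):
    pass
L={}
for n,(u,v) in(("side",(289,263)),("scene",(332,249))):
    f={k:v2 for k,v2 in np.load(n+".npz").items()}; im=f["image"].astype(int).sum(2)
    m=((im<im[v-3:v+4,u-3:u+4].mean()+110)).astype(np.uint8)
    k,l=cv2.connectedComponents(m); q=np.argwhere(l==l[v,u])
    w=np.array([ray(f,b,a,.010)[:2] for a,b in q]).astype(np.float32)
    print(n,len(q),im[v,u],im[v+25,u],cv2.minAreaRect(w),w.mean(0))
f={k:v for k,v in np.load("side.npz").items()};P=cloud(f);
m=(P[...,0]>.4)&(P[...,0]<.6)&(P[...,1]>0)&(P[...,1]<.2); print("rack top",P[m][:,2].max())
m=(P[...,0]>.3)&(P[...,0]<.62)&(P[...,1]>-.45)&(P[...,1]<-.05)&(P[...,2]<.3); print("stands top",P[m][:,2].max())
save(f,"st.png",(245,185,345,290),5.5)
E
```

```text
pre-tab [0.46589754 0.34299685] pushend [0.43793732 0.41151127] behind [0.38536071 0.22804547]
side 707 310 465 ((0.4215637147426605, -0.34981831908226013), (0.11157598346471786, 0.08378256857395172), 60.32145690917969) [ 0.42106554 -0.3511815 ]
scene 686 323 508 ((0.42466792464256287, -0.34985262155532837), (0.11324531584978104, 0.09083829820156097), 60.49562072753906) [ 0.42301026 -0.35059702]
rack top 0.1999542579259559
stands top 0.11220271007652727
```

Call:
carry_out(commands="0 4 -5 0 0.162; 0 4 -5 0 0.162; 0 4 -5 0 0.162; 0 4 -5 0 0.162; 0 3.8 -4.9 0 0.162; 0 0 0 0 0; 0 0 0 0 0")

```text
clock: 1.02
tool_pos: [0.462, 0.348, 0.4044]
eef_rot: [[-0.927, -0.374, -0.001], [-0.374, 0.927, 0.0], [0.001, 0.0, -1.0]]
contact_force: [0.4, 0.2, 0.8]
gripper_width: 0.0304
gripper_force: 0.0
```

Run:
```python
from h import *
f=grab("wrist"); save(f,"w1.png",None,1.4); np.savez("w1.npz",**{k:np.array(v) for k,v in f.items()})
s=manip.get_state();print(s["clock"],s["tool_pos"],s["eef_rot"].round(3).tolist(),f["M"][:3,3])
def proj(p):
    F,cx,cy=K(f);q=np.linalg.inv(f["M"])@np.r_[p,1];return (1.4*(F*q[:2]/q[2]+[cx,cy])).round()
for n,x,y,z in[("fl",0,.046,.066),("fr",0,-.046,.066),("tabtop in",-.042,.094,.118),("tip",-.018,.024,.106),("tipR",-.018,-.024,.106),("col",.085,.032,.143)]:
    print(n,proj(np.r_[W(x,y),z]))
```

```text
1.075 [0.46160245 0.34857259 0.40450948] [[-0.927, -0.376, -0.001], [-0.376, 0.927, 0.0], [0.001, 0.0, -1.0]] [0.39580982 0.32229484 0.38479537]
fl [349. 332.]
fr [236. 332.]
tabtop in [411. 299.]
tip [311. 327.]
tipR [244. 328.]
col [321. 487.]
```

View pics/w1.png

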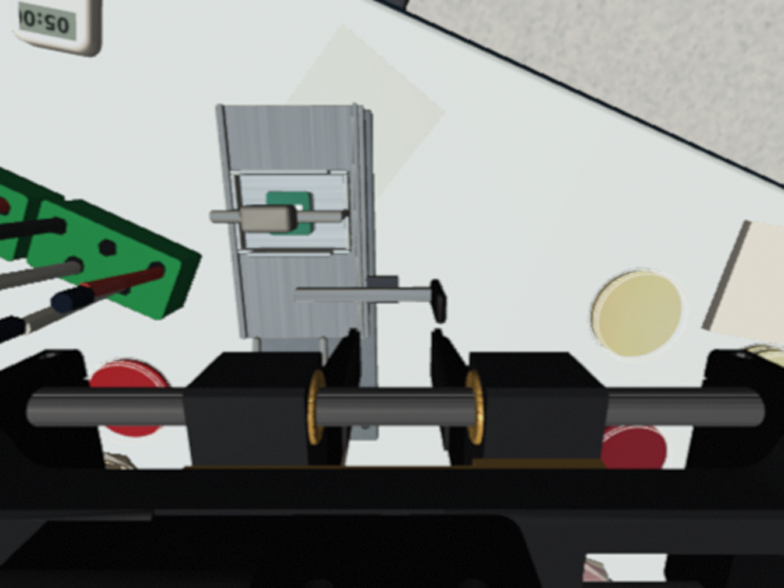

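The wrist view matches the predictions to about 6 px. The sill start is at (220–357,105), its end at y≈336, the grip top at about (268,217), the carrier plates at y 171 and 251, and the tab inner face at about (434,285–318). Next I'll refine the frame from these.

Run:
```python
from h import *
f={k:v for k,v in np.load("w1.npz").items()}
for n,u,v,z in[("railstartL",357,105,.066),("railstartR",220,106,.066),("endR",243,336,.066),("grip c",268,218,.140),("gripL",242,218,.14),("gripR",294,218,.14),("barL",212,217,.118),("barR",346,216,.118),("rearTop",292,172,.09),("frontTop",292,251,.09),("rearL",231,173,.09),("rearR",346,172,.09),("tab in",434,300,.118),("barin",296,294,.08),("hookR",256,340,.106),("hookL",324,340,.106)]:
    p=ray(f,u/1.4,v/1.4,z)[:2]-O;c,s=np.cos(TH),np.sin(TH)
    print(n,(1000*np.array([c*p[0]+s*p[1],-s*p[0]+c*p[1]])).round(1))
```

```text
railstartL [-170.6   56.6]
railstartR [-170.1  -40.6]
endR [  3.2 -40.7]
grip c [-97.    9.5]
gripL [-97.   -5.6]
gripR [-97.   24.7]
barL [-96.1 -32.5]
barR [-96.6  52.4]
rearTop [-124.3   13.3]
frontTop [-70.1   9.8]
rearL [-123.7  -28.4]
rearR [-124.2   50.1]
tab in [-41.3 109.4]
barin [-35.7   8.2]
hookR [ -8.6 -16.1]
hookL [-8.5 32.5]
```

Run:
```python
from h import *
def sc(p):
    p=p[:2]-O;c,s=np.cos(TH),np.sin(TH);return (1000*np.array([c*p[0]+s*p[1],-s*p[0]+c*p[1]])).round(1)
s={k:v for k,v in np.load("scene.npz").items()}
for n,u,v,z in[("startL",128,440,.06),("startR",342,440,.06),("endR",402,240,.066),("gripc top",243,222,.14),("gripcfront",243,245,.129)]:
    print(n,sc(ray(s,u/7+135,v/7+140,z)))
w={k:v for k,v in np.load("w1.npz").items()};P=cloud(w)
for n,u,v in[("table",500,150),("table2",150,150),("deck",290,140),("deck2",280,275),("griptop",265,214),("cup",640,310)]:
    print(n,P[int(v/1.4),int(u/1.4)].round(4))
for n in("side","scene"):
    f={k:v for k,v in np.load(n+".npz").items()};C=cloud(f)
    D=np.linalg.norm(C[...,:2]-W(-.095,.0),axis=-1); m=(D<.04)&(C[...,2]>.125)&(C[...,2]<.147)
    print(n,m.sum(),[sc(p).tolist()+[round(p[2],4)] for p in [C[m].mean(0)]])
m=(np.linalg.norm(P[...,:2]-W(-.095,0),axis=-1)<.05)&(P[...,2]>.134)&(P[...,2]<.146)
print("wrist",m.sum(),sc(P[m].mean(0)),P[m][:,2].mean())
```

```text
startL [-177.5   49.8]
startR [-174.3  -54. ]
endR [ -0.4 -52.2]
gripc top [-103.2   -1.4]
gripcfront [-107.    -0.6]
table [3.324e-01 3.961e-01 3.000e-04]
table2 [0.4478 0.1118 0.0011]
deck [0.3943 0.2381 0.0597]
deck2 [0.4932 0.2631 0.0607]
griptop [0.4381 0.2578 0.1396]
cup [0.4133 0.5824 0.0045]
side 33 [[-100.6, 3.7, np.float64(0.1352)]]
scene 54 [[-99.9, 2.6, np.float64(0.1346)]]
wrist 725 [-96.4   8.4] 0.13976956499653034
```

Call:
carry_out(commands="0 0 0 -4 0; 0 0 0 -4 0; 0 0 0 -3 0; 0 0 0 -1.2 0; 0 0 0 0 0; 0 0 0 0 0")

```text
clock: 1.82
tool_pos: [0.4624, 0.3487, 0.2845]
eef_rot: [[-0.926, -0.376, 0.002], [-0.376, 0.926, 0.001], [-0.003, 0.0, -1.0]]
contact_force: [-0.2, -0.0, -0.4]
gripper_width: 0.0004
gripper_force: 0.0
```

Run:
```python
from h import *
s=manip.get_state();print(s["clock"],s["tool_pos"],s["contact_force"],s["gripper_width"])
for n in("scene","side"):
    f=grab(n); F,cx,cy=K(f); P=cloud(f); t=s["tool_pos"]
    q=np.linalg.inv(f["M"])@np.r_[t[:2],t[2]-.19,1]; print(n,(F*q[:2]/q[2]+[cx,cy]).round(1))
    np.savez(n+"1.npz",**{k:np.array(v) for k,v in f.items()})
a,b=[np.load(n+"1.npz")["image"] for n in("scene","side")]
r=lambda i:cv2.resize(i,(400,320),interpolation=cv2.INTER_CUBIC)
cv2.imwrite("pics/p2.png",np.hstack([r(a[135:199,120:200]),r(b[70:134,230:310])])[...,::-1])
```

```text
1.825 [0.46239921 0.34872606 0.28451724] [-0.24683506 -0.02619283 -0.39883228] 0.0003942115600699557
scene [152.2 173.2]
side [260.5  99.2]
```

View pics/p2.png

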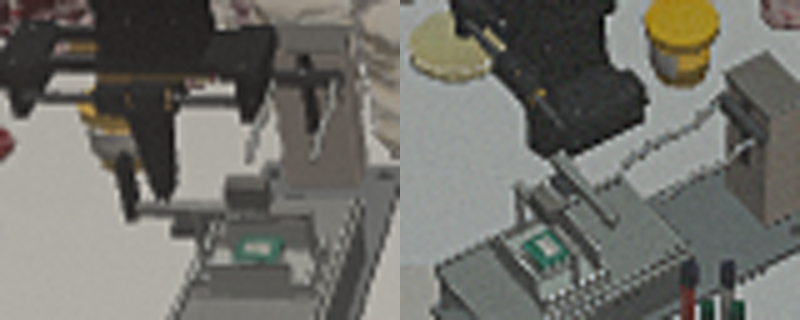

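The scene crop shows the fingertip at crop (163,197), between the tab and the sill and within 1 px of the prediction. I'll push the tab now.

Call:
carry_out(commands="0 -0.378 0.926 0 0; 0 -0.378 0.926 0 0; 0 -0.378 0.926 0 0; 0 -0.378 0.926 0 0; 0 -0.378 0.926 0 0; 0 -0.378 0.926 0 0; 0 0 0 0 0")

```text
clock: 2.8
tool_pos: [0.4389, 0.4043, 0.2824]
eef_rot: [[-0.926, -0.376, -0.001], [-0.376, 0.926, 0.0], [0.001, 0.001, -1.0]]
contact_force: [0.3, -0.6, -0.5]
gripper_width: 0.0008
gripper_force: 0.0
```

Call:
carry_out(commands="0 -0.15 0.37 0 0; 0 -0.11 0.28 0 0; 0 0 0 0 0")

```text
clock: 3.18
tool_pos: [0.4366, 0.41, 0.2823]
eef_rot: [[-0.927, -0.376, -0.001], [-0.376, 0.927, -0.0], [0.001, 0.0, -1.0]]
contact_force: [-0.4, -0.8, -0.5]
gripper_width: 0.0003
gripper_force: 0.4
```

Run:
```python
from h import *
s=manip.get_state();print(s["clock"],s["tool_pos"],s["contact_force"])
```

```text
3.175 [0.43658193 0.409991   0.2822531 ] [-0.42944712 -0.84386573 -0.47424673]
```

Run:
```python
from h import *
print(W(-.05,.03)-manip.get_state()["tool_pos"][:2], W(-.155,.008)-W(-.05,.03))
```

```text
[ 0.03928932 -0.11260692] [-0.08890391 -0.06004244]
```

Call:
carry_out(commands="0 0.1 -0.3 0 0; 0 0.2 -0.5 2 0; 0 0.5 -1.2 5 0; 0 1 -3.3 5 0; 0 1 -3.3 0 0; 0 0.8 -2.5 0 0; 0 0 0 0 0; 0 0 0 0 0")

```text
clock: 4.18
tool_pos: [0.4727, 0.2992, 0.4037]
eef_rot: [[-0.927, -0.376, 0.001], [-0.376, 0.927, 0.001], [-0.001, 0.001, -1.0]]
contact_force: [-0.7, 0.7, -0.0]
gripper_width: 0.0005
gripper_force: 0.0
```

Run:
```python
from h import *
f=grab("wrist"); save(f,"w2.png",None,1.4); np.savez("w2.npz",**{k:np.array(v) for k,v in f.items()})
s=manip.get_state();print(s["clock"],s["tool_pos"],s["contact_force"])
```

```text
4.225 [0.4726333 0.2995131 0.4034113] [-0.07702819  0.51059385  0.3377043 ]
```

View pics/w2.png

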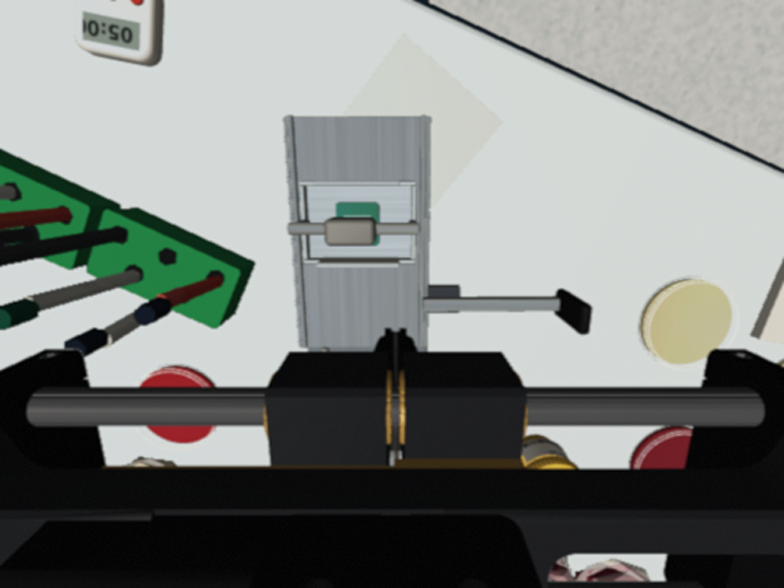

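The slide bar's inner end is now at px (425,304), near the right rail at 430. The carrier is still on the sill with its grip at (350,231). I'll measure these.

Run:
```python
from h import *
f={k:v for k,v in np.load("w2.npz").items()}
for n,u,v,z in[("startL",430,118,.066),("startR",285,118,.066),("endR",301,347,.066),("midR",293,235,.066),("midL",429,235,.066),("grip c",350,230,.140),("bL",290,229,.118),("bR",418,229,.118),("rearL",304,183,.09),("rearR",415,183,.09),("frontL",306,262,.09),("frontR",414,262,.09),("tab in",562,295,.118),("barin",425,304,.08),("barin low",425,297,.08)]:
    p=ray(f,u/1.4,v/1.4,z)[:2]-O;c,s=np.cos(TH),np.sin(TH)
    print(n,(1000*np.array([c*p[0]+s*p[1],-s*p[0]+c*p[1]])).round(1))
```

```text
startL [-169.6   59.3]
startR [-169.6  -44.1]
endR [  4.9 -42.8]
midR [-86.6 -43.6]
midL [-86.5  60.2]
grip c [-98.    7.9]
bL [-96.3 -32.6]
bR [-96.3  48.9]
rearL [-124.8  -28. ]
rearR [-124.7   48. ]
frontL [-70.  -29.7]
frontR [-69.9  47.9]
tab in [-52.8 145. ]
barin [-35.7  57.1]
barin low [-41.2  57. ]
```

```bash
sed -i 's/O=np.array.*/O=np.array([.5342,.2974])/' h.py
cat >> h.py <<'E'
def sc(p):
    p=np.array(p)[:2]-O;c,s=np.cos(TH),np.sin(TH);return (1000*np.array([c*p[0]+s*p[1],-s*p[0]+c*p[1]])).round(1)
E
python3 - <<'E'
from h import *
print(W(-.158,0)-manip.get_state()["tool_pos"][:2])
E
```

```text
[-0.08472085 -0.06181195]
```

Call:
carry_out(commands="0 -4.2 -3.1 0 0; 0 -4.2 -3.1 -4 0; 0 0 0 -5 0; 0 0 0 -3.5 0; 0 0 0 -1.5 0; 0 0 0 0 0; 0 0 0 0 0")

```text
clock: 5.1
tool_pos: [0.3917, 0.2392, 0.2665]
eef_rot: [[-0.927, -0.376, 0.003], [-0.376, 0.927, 0.001], [-0.003, 0.0, -1.0]]
contact_force: [-0.4, 0.2, -0.6]
gripper_width: 0.0003
gripper_force: 0.0
```

Run:
```python
from h import *
s=manip.get_state();print(s["clock"],sc(s["tool_pos"]),s["tool_pos"],s["contact_force"])
```

```text
5.1 [-153.9   -0. ] [0.3916951  0.23919745 0.26646882] [-0.40899674  0.18770664 -0.59845312]
```

Call:
carry_out(commands="0 0.741 0.302 -0.2 0; 0 0.741 0.302 0 0; 0 0.741 0.302 0 0; 0 0.741 0.302 0 0; 0 0.741 0.302 0 0; 0 0.741 0.302 0 0; 0 0.741 0.302 0 0; 0 0.741 0.302 0 0")

```text
clock: 6.1
tool_pos: [0.4506, 0.263, 0.2627]
eef_rot: [[-0.927, -0.376, -0.0], [-0.376, 0.927, -0.0], [0.0, -0.0, -1.0]]
contact_force: [-2.3, -2.2, 1.6]
gripper_width: 0.0003
gripper_force: 1.6
```

Call:
carry_out(commands="0 0.556 0.227 0 0; 0 0.556 0.227 0 0; 0 0.556 0.227 0 0; 0 0.556 0.227 0 0; 0 0.556 0.227 0 0")

```text
clock: 6.72
tool_pos: [0.4783, 0.2742, 0.2627]
eef_rot: [[-0.927, -0.376, -0.0], [-0.376, 0.927, -0.0], [0.0, -0.0, -1.0]]
contact_force: [-2.2, -1.8, 1.8]
gripper_width: 0.0008
gripper_force: 1.4
```

Run:
```python
from h import *
s=manip.get_state();print(s["clock"],sc(s["tool_pos"]),s["tool_pos"],s["contact_force"])
for n in("scene","side"):
    f=grab(n);C=cloud(f);D=np.linalg.norm(C[...,:2]-W(-.03,0),axis=-1)
    np.savez(n+"2.npz",**{k:np.array(v) for k,v in f.items()})
a,b=[np.load(n+"2.npz")["image"] for n in("scene","side")]
r=lambda i:cv2.resize(i,(400,320),interpolation=cv2.INTER_CUBIC)
cv2.imwrite("pics/p3.png",np.hstack([r(a[135:199,130:210]),r(b[70:134,240:320])])[...,::-1])
```

```text
6.725 [-60.5  -0.3] [0.47830089 0.27424358 0.26268436] [-2.19002937 -1.78995818  1.80812186]
```

View pics/p3.png

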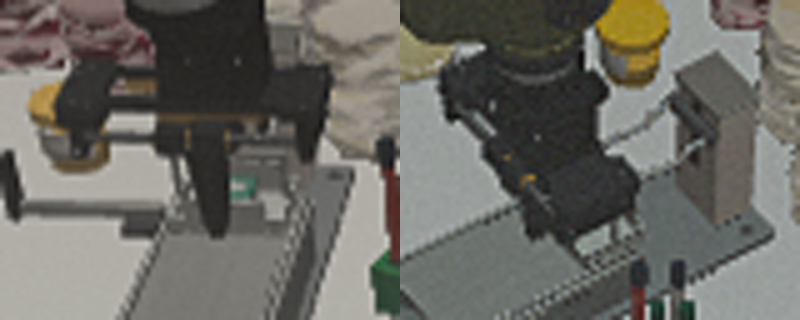

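The carrier is still upright ahead of the finger at crop (250,185), and the slide is well clear to the left. I'll continue the push.

Call:
carry_out(commands="0 0.463 0.189 0 0; 0 0.463 0.189 0 0; 0 0.463 0.189 0 0; 0 0.463 0.189 0 0; 0 0.463 0.189 0 0; 0 0.463 0.189 0 0; 0 0.463 0.189 0 0")

```text
clock: 7.7
tool_pos: [0.5107, 0.2875, 0.2628]
eef_rot: [[-0.927, -0.376, -0.0], [-0.376, 0.927, -0.0], [0.0, 0.0, -1.0]]
contact_force: [-3.5, -1.4, 2.6]
gripper_width: 0.0005
gripper_force: 1.8
```

Call:
carry_out(commands="0 0.463 0.189 0 0; 0 0.463 0.189 0 0; 0 0.463 0.189 0 0; 0 0.463 0.189 0 0; 0 0.463 0.189 0 0; 0 0 0 0 0")

```text
clock: 8.45
tool_pos: [0.5341, 0.2969, 0.263]
eef_rot: [[-0.927, -0.376, 0.001], [-0.376, 0.927, 0.0], [-0.001, 0.0, -1.0]]
contact_force: [0.2, -0.6, 0.1]
gripper_width: 0.0003
gripper_force: 0.0
```

Run:
```python
from h import *
s=manip.get_state();print(s["clock"],sc(s["tool_pos"]),s["tool_pos"],s["contact_force"])
```

```text
8.45 [-0.3 -0.4] [0.53407874 0.29694974 0.2629662 ] [ 0.23150508 -0.55554493  0.06594967]
```

Call:
carry_out(commands="0 -0.46 -0.19 0 0; 0 -2 -0.8 0 0; 0 -2.2 -0.9 0 0; 0 0 0 5 0; 0 0 0 5 0; 0 0 0 4 0; 40 0 0 0 0; 40 0 0 0 0")

```text
clock: 9.45
tool_pos: [0.4864, 0.2777, 0.4019]
eef_rot: [[-0.927, -0.376, -0.001], [-0.376, 0.927, -0.0], [0.001, -0.0, -1.0]]
contact_force: [0.4, -0.0, -0.4]
gripper_width: 0.0149
gripper_force: 0.0
```

Call:
carry_out(commands="40 3 1.2 0 0; 40 3 1.3 0 0; 40 2.8 1.1 0 0; 40 0 0 0 0; 40 0 0 0 0; 40 0 0 0 0; 40 0 0 0 0")

```text
clock: 10.32
tool_pos: [0.5744, 0.3137, 0.4029]
eef_rot: [[-0.927, -0.376, 0.0], [-0.376, 0.927, 0.0], [-0.0, 0.0, -1.0]]
contact_force: [-0.3, -0.5, 0.3]
gripper_width: 0.0382
gripper_force: 0.0
```

Run:
```python
from h import *
f=grab("wrist"); save(f,"w3.png",None,1.4); np.savez("w3.npz",**{k:np.array(v) for k,v in f.items()})
s=manip.get_state();print(s["clock"],s["tool_pos"],sc(s["tool_pos"]),s["gripper_width"])
P=cloud(f);D=np.linalg.norm(P[...,:2]-W(.045,0),axis=-1)
m=(D<.04)&(P[...,2]>.122)&(P[...,2]<.142);print(m.sum(),sc(P[m].mean(0)),np.median(P[m][:,2]))
```

```text
10.375 [0.5744404  0.31374354 0.40300187] [43.4 -0.1] 0.03789945132230858
636 [40.8 -1.1] 0.13200242363572162
```

View pics/w3.png

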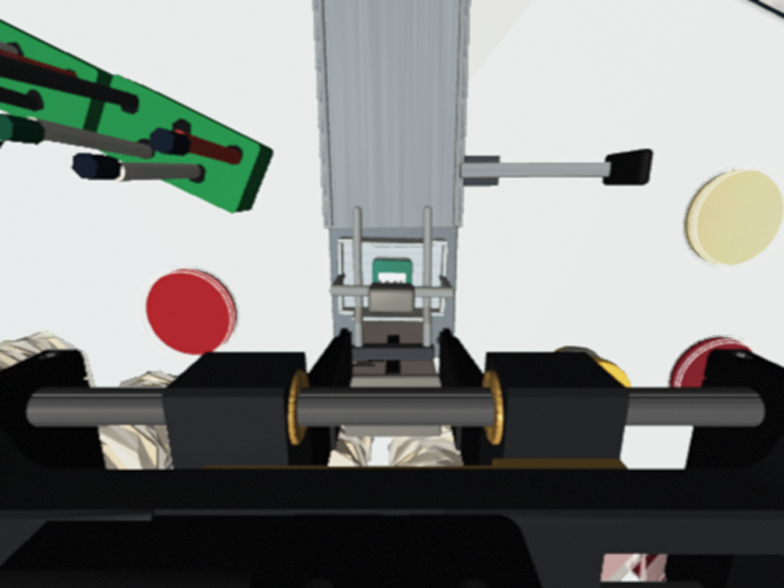

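The carrier hangs on both rods, level. Its bar is at row 291 and its grip is at (391,293), centred between the fingers. I'll give it two more seconds untouched, then descend.

Call:
carry_out(commands="55 -0.14 -0.06 0 0; 55 0 0 0 0; 55 0 0 0 0; 55 0 0 0 0; 55 0 0 0 0; 55 0 0 0 0; 55 0 0 0 0; 55 0 0 0 0")

```text
clock: 11.38
tool_pos: [0.5735, 0.3133, 0.4028]
eef_rot: [[-0.927, -0.376, 0.0], [-0.376, 0.927, 0.0], [-0.0, 0.0, -1.0]]
contact_force: [-0.2, 0.4, 0.4]
gripper_width: 0.052
gripper_force: 0.0
```

Call:
carry_out(commands="55 0 0 0 0; 55 0 0 0 0; 55 0 0 0 0; 55 0 0 -3 0; 55 0 0 -3 0; 55 0 0 -2 0; 55 0 0 -1 0; 55 0 0 0 0")

```text
clock: 12.38
tool_pos: [0.5735, 0.3133, 0.3124]
eef_rot: [[-0.927, -0.376, -0.001], [-0.376, 0.927, -0.0], [0.001, -0.0, -1.0]]
contact_force: [0.7, -0.9, -0.3]
gripper_width: 0.0522
gripper_force: 0.0
```

Run:
```python
from h import *
s=manip.get_state();print(s["clock"],s["tool_pos"],sc(s["tool_pos"]),s["contact_force"],s["gripper_width"])
f=grab("wrist");P=cloud(f);D=np.linalg.norm(P[...,:2]-W(.045,0),axis=-1)
m=(D<.04)&(P[...,2]>.126)&(P[...,2]<.138);print(m.sum(),sc(P[m].mean(0)),np.median(P[m][:,2]))
q=np.array([sc(p) for p in P[m]]);print(np.percentile(q,[2,98],axis=0))
```

```text
12.375 [0.57353747 0.31326781 0.31236322] [42.4 -0.2] [ 0.66456138 -0.94400331 -0.29357575] 0.05217037703442593
1707 [40.  -0.8] 0.13205622647514825
[[ 30.6   -27.488]
 [ 49.688  29.8  ]]
```

Call:
carry_out(commands="55 -0.14 -0.06 -0.4 0; 55 0 0 -0.4 0; 55 0 0 0 0; 20 0 0 0 0; 20 0 0 0 0; 20 0 0 0 0; 20 0 0 0 0", newtons=25)

```text
clock: 13.3
tool_pos: [0.5723, 0.3126, 0.3049]
eef_rot: [[-0.927, -0.376, 0.001], [-0.376, 0.927, -0.0], [-0.001, -0.0, -1.0]]
contact_force: [1.4, -0.8, -0.9]
gripper_width: 0.03
gripper_force: 25.0
```

Call:
carry_out(commands="20 0 0 0.4 0; 20 0 0 0.5 0; 20 0 0 0.5 0; 20 0 0 0.5 0; 20 0 0 0.1 0; 20 0 0 0 0")

```text
clock: 14.05
tool_pos: [0.5721, 0.3127, 0.3247]
eef_rot: [[-0.927, -0.376, -0.0], [-0.376, 0.927, -0.0], [0.0, 0.0, -1.0]]
contact_force: [0.4, -0.1, -5.1]
gripper_width: 0.0301
gripper_force: 25.0
```

Run:
```python
from h import *
s=manip.get_state();print(s["clock"],s["tool_pos"],sc(s["tool_pos"]),s["contact_force"],s["gripper_width"],s["gripper_force"])
```

```text
14.05 [0.57205552 0.31269312 0.32470683] [40.8 -0.1] [ 0.38398633 -0.14236182 -5.05339501] 0.030060643901366157 24.994372129440308
```

Call:
carry_out(commands="20 -1 -0.41 0 0; 20 -1.4 -0.57 0 0; 20 -1.8 -0.73 0 0; 20 -1.8 -0.73 0 0; 20 -1.8 -0.73 0 0; 20 -1.8 -0.73 0 0; 20 -1.5 -0.61 0 0; 20 0 0 0 0")

```text
clock: 15.05
tool_pos: [0.4599, 0.2672, 0.3247]
eef_rot: [[-0.927, -0.376, 0.0], [-0.376, 0.927, -0.0], [-0.0, -0.0, -1.0]]
contact_force: [0.3, 0.5, -2.3]
gripper_width: 0.0296
gripper_force: 25.0
```

Call:
carry_out(commands="20 0 0 2 0; 20 0 0 3 0; 20 0 0 4 0; 20 0 0 4 0; 20 0 0 4 0; 20 0 0 2 0; 20 0 0 0 0")

```text
clock: 15.92
tool_pos: [0.4614, 0.2677, 0.5172]
eef_rot: [[-0.927, -0.376, 0.004], [-0.376, 0.927, 0.002], [-0.004, 0.0, -1.0]]
contact_force: [-0.1, -1.3, -4.4]
gripper_width: 0.0295
gripper_force: 25.0
```

Run:
```python
from h import *
s=manip.get_state();print(s["clock"],s["tool_pos"],sc(s["tool_pos"]),s["contact_force"],s["gripper_width"],s["gripper_force"])
```

```text
15.925 [0.46140798 0.26765098 0.51718117] [-78.6  -0. ] [-0.05928247 -1.25768026 -4.42227423] 0.02954100071963194 24.999342262744904
```

Call:
carry_out(commands="20 0.2 -2 0 0; 20 0.2 -3.5 0 -0.09; 20 0.2 -5 0 -0.09; 20 0.2 -5.5 0 -0.09; 20 0.2 -5.5 0 -0.09; 20 0.2 -5.5 0 -0.09; 20 0.2 -5.5 0 -0.09; 20 0.2 -5.5 0 -0.09")

```text
clock: 16.92
tool_pos: [0.4762, -0.1149, 0.5123]
eef_rot: [[-0.969, 0.246, -0.003], [0.246, 0.969, 0.001], [0.003, -0.0, -1.0]]
contact_force: [0.8, -0.3, -4.2]
gripper_width: 0.0299
gripper_force: 25.0
```

Call:
carry_out(commands="20 0.2 -5.5 0 -0.09; 20 0.2 -5.5 0 -0.09; 20 0.2 -5.5 0 -0.09; 20 0.2 -5 0 -0.002; 20 0 -3.5 0 0; 20 0 -2.3 0 0; 20 0 0 0 0; 20 0 0 0 0")

```text
clock: 17.92
tool_pos: [0.4851, -0.3849, 0.5141]
eef_rot: [[-0.87, 0.494, -0.001], [0.494, 0.87, 0.001], [0.001, 0.001, -1.0]]
contact_force: [0.7, -0.4, -3.7]
gripper_width: 0.0296
gripper_force: 25.0
```

Run:
```python
from h import *
f=grab("wrist"); save(f,"w4.png",None,1.4); np.savez("w4.npz",**{k:np.array(v) for k,v in f.items()})
s=manip.get_state();print(s["clock"],s["tool_pos"],s["eef_rot"].round(3).tolist(),s["gripper_width"])
im=f["image"].astype(int)
F,cx,cy=K(f);q=np.linalg.inv(f["M"])@np.r_[.422,-.347,.012,1];u,v=(F*q[:2]/q[2]+[cx,cy]).round().astype(int);print("pred",u*1.4,v*1.4,im[v,u])
```

```text
17.975 [ 0.48516469 -0.38455692  0.5145113 ] [[-0.87, 0.493, -0.0], [0.493, 0.87, 0.001], [0.001, 0.001, -1.0]] 0.029501422056365495
pred 396.2 184.79999999999998 [118 122 125]
```

View pics/w4.png

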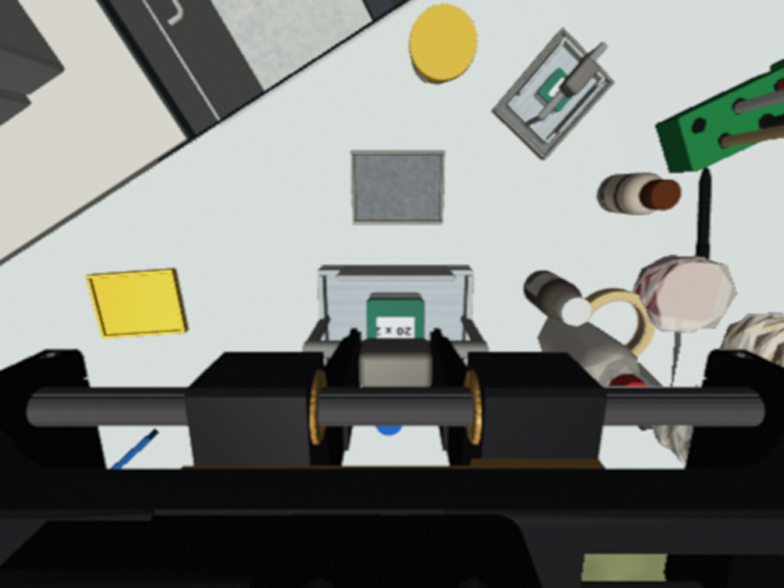

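The stand's outer corners are at (351,151), (445,152), (443,223) and (352,222), aligned with the tool and centred near column 398. The held carrier is square and level, with its near plate from (319,268) to (472,267).

Run:
```python
from h import *
f={k:v for k,v in np.load("w4.npz").items()}
c=np.array([ray(f,u/1.4,v/1.4,.013)[:2] for u,v in[(351,151),(445,152),(443,223),(352,222)]])
print(c.round(4),c.mean(0),np.linalg.norm(np.roll(c,-1,0)-c,axis=1))
d=(c[1]-c[0]+c[2]-c[3]);print(np.degrees(np.arctan2(d[1],d[0])))
t=np.array([.48516469,-.38455692]);R=np.array([[-.87,.493],[.493,.87]])
P=cloud(f);print("floor z",P[int(187/1.4),int(398/1.4)])
# carrier in hand: near plate top edge, height ~ TCP-.252+.03
z=.5145-.252+.03
for u,v in[(319,268),(472,267)]: print("plate tool xy",R.T@(ray(f,u/1.4,v/1.4,z)[:2]-t), P[int((v+3)/1.4),int((u+6)/1.4)])
print("grip",)
m=(np.linalg.norm(P[...,:2]-t,axis=-1)<.03)&(P[...,2]>.325)&(P[...,2]<.35);print(m.sum(),R.T@(P[m][:,:2].mean(0)-t),np.median(P[m][:,2]))
print("move",c.mean(0)-t)
```

```text
[[ 0.3663 -0.372 ]
 [ 0.4181 -0.2824]
 [ 0.4855 -0.3204]
 [ 0.4331 -0.4108]] [ 0.42574864 -0.34638678] [0.10349137 0.07732599 0.10445738 0.07722456]
59.92595776787944
floor z [ 0.42420884 -0.34569594  0.0087878 ]
plate tool xy [ 0.03267014 -0.03705133] [ 0.4229633  -0.34895666  0.4944868 ]
plate tool xy [0.03324515 0.03866036] [ 0.55605764 -0.30900913  0.00088248]
grip
2193 [0.00435595 0.00072268] 0.34079709889866583
move [-0.05941605  0.03817014]
```

Call:
carry_out(commands="20 -1.5 1 0 0; 20 -2.5 1.5 0 0; 20 -1.72 1.1 -1 0; 20 0 0 -4 0; 20 0 0 -5 0; 20 0 0 -5 0; 20 0 0 -4 0; 20 0 0 -2 0")

```text
clock: 18.98
tool_pos: [0.4276, -0.3479, 0.3023]
eef_rot: [[-0.87, 0.493, -0.003], [0.493, 0.87, 0.003], [0.004, 0.001, -1.0]]
contact_force: [-0.4, -0.4, -3.9]
gripper_width: 0.0298
gripper_force: 25.0
```

Call:
carry_out(commands="20 0 0 0 0; 20 0 0 0 0; 20 0 0 0 0")

```text
clock: 19.35
tool_pos: [0.4285, -0.3499, 0.3072]
eef_rot: [[-0.869, 0.494, 0.003], [0.494, 0.869, -0.003], [-0.004, -0.001, -1.0]]
contact_force: [1.3, 0.4, -4.3]
gripper_width: 0.0297
gripper_force: 25.0
```

Run:
```python
from h import *
s=manip.get_state();print(s["clock"],s["tool_pos"],s["contact_force"]);t=s["tool_pos"][:2];R=s["eef_rot"][:2,:2]
print("carrier est - stand (tool axes, mm)",1000*(R.T@(t-[.4257,-.3464])+[.003,.0008]))
f=grab("wrist");save(f,"w5.png",(60,0,500,280),1.75)
```

```text
19.35 [ 0.42854945 -0.34994634  0.30721076] [ 1.29193103  0.44177509 -4.32638056]
carrier est - stand (tool axes, mm) [-1.22937238 -0.87569579]
```

View pics/w5.png

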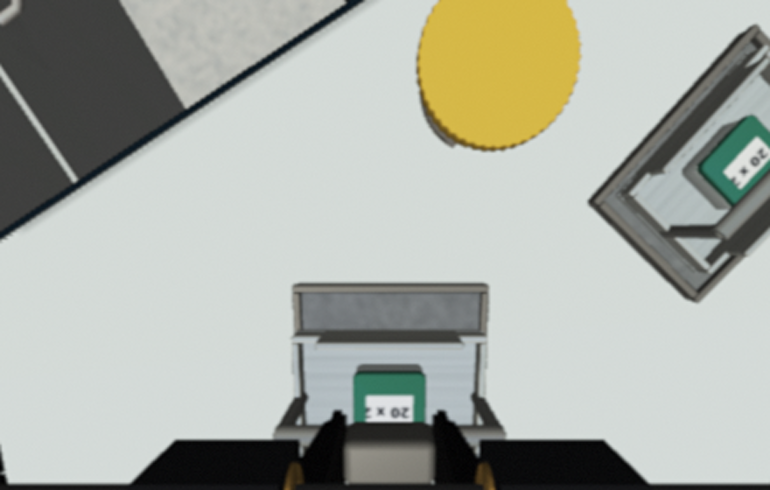

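The carrier hangs squarely over the stand: left and right edges line up at columns 295–487, with the stand's lip showing behind it. Neighbours are clear, so I'll lower it.

Call:
carry_out(commands="20 0 0 -1.2 0; 20 0 0 -1.2 0; 20 0 0 -0.8 0; 20 0 0 -0.5 0; 20 0 0 0 0; 20 0 0 0 0; 20 0 0 0 0")

```text
clock: 20.27
tool_pos: [0.4281, -0.3496, 0.2683]
eef_rot: [[-0.869, 0.494, 0.001], [0.494, 0.869, -0.001], [-0.001, -0.0, -1.0]]
contact_force: [0.1, 0.1, -4.1]
gripper_width: 0.0297
gripper_force: 25.0
```

Run:
```python
from h import *
s=manip.get_state();print(s["clock"],s["tool_pos"],s["contact_force"]);t=s["tool_pos"][:2];R=s["eef_rot"][:2,:2]
print("carrier est - stand (tool axes, mm)",1000*(R.T@(t-[.4257,-.3464])+[.003,.0008]))
f=grab("wrist");P=cloud(f);m=(np.linalg.norm(P[...,:2]-t,axis=-1)<.03)&(P[...,2]>.07)&(P[...,2]<.12);print(m.sum(),np.median(P[m][:,2]),np.percentile(P[m][:,2],90))
```

```text
20.275 [ 0.42808367 -0.34958456  0.26828698] [ 0.09219122  0.08226061 -4.08382872]
carrier est - stand (tool axes, mm) [-0.64590764 -0.79079246]
3001 0.09530824180749375 0.11248473600605802
```

Underside is about 6 mm above the floor; lower the rest in 1.5 mm steps.

Call:
carry_out(commands="20 0 0 -0.15 0; 20 0 0 -0.15 0; 20 0 0 -0.15 0; 20 0 0 0 0; 20 0 0 0 0")

```text
clock: 20.95
tool_pos: [0.4279, -0.3494, 0.2633]
eef_rot: [[-0.869, 0.494, 0.0], [0.494, 0.869, -0.0], [-0.0, -0.0, -1.0]]
contact_force: [-0.2, 1.1, -3.3]
gripper_width: 0.0301
gripper_force: 25.0
```

Call:
carry_out(commands="20 0 0 -0.15 0; 20 0 0 0 0; 20 0 0 0 0")

```text
clock: 21.32
tool_pos: [0.4279, -0.3494, 0.2617]
eef_rot: [[-0.869, 0.494, -0.0], [0.494, 0.869, 0.0], [0.0, 0.0, -1.0]]
contact_force: [-0.4, 0.9, -3.4]
gripper_width: 0.03
gripper_force: 25.0
```

Call:
carry_out(commands="20 0 0 -0.1 0; 20 0 0 0 0; 20 0 0 0 0")

```text
clock: 21.7
tool_pos: [0.428, -0.3495, 0.2611]
eef_rot: [[-0.869, 0.494, 0.0], [0.494, 0.869, -0.0], [-0.001, -0.0, -1.0]]
contact_force: [0.3, 0.6, -1.3]
gripper_width: 0.0296
gripper_force: 25.0
```

Call:
carry_out(commands="20 0 0 -0.1 0; 20 0 0 0 0; 20 0 0 0 0")

```text
clock: 22.08
tool_pos: [0.4282, -0.3496, 0.261]
eef_rot: [[-0.869, 0.494, 0.001], [0.494, 0.869, -0.0], [-0.001, -0.0, -1.0]]
contact_force: [-2.1, 2.2, 6.3]
gripper_width: 0.0297
gripper_force: 25.0
```

Contact is at TCP 0.261, the expected floor height. Release, rise and check.

Call:
carry_out(commands="50 0 0 0 0; 50 0 0 0 0; 50 0 0 0 0; 50 0 0 0 0; 50 0 0 1 0; 50 0 0 3 0; 50 0 0 5 0; 50 0 0 5 0")

```text
clock: 23.08
tool_pos: [0.4278, -0.3492, 0.4017]
eef_rot: [[-0.869, 0.494, 0.0], [0.494, 0.869, -0.0], [-0.0, -0.0, -1.0]]
contact_force: [0.8, -1.2, 0.2]
gripper_width: 0.0474
gripper_force: 0.0
```

Call:
carry_out(commands="50 0 0 4 0; 50 0 0 0 0; 50 0 0 0 0; 50 0 0 0 0; 50 0 0 0 0")

```text
clock: 23.7
tool_pos: [0.4278, -0.3493, 0.438]
eef_rot: [[-0.869, 0.494, -0.002], [0.494, 0.869, 0.002], [0.003, 0.001, -1.0]]
contact_force: [-0.3, -0.1, 0.7]
gripper_width: 0.0474
gripper_force: 0.0
```

Run:
```python
from h import *
s=manip.get_state();print(s["clock"],s["tool_pos"],s["contact_force"],s["gripper_width"]);t=np.array([.4257,-.3464])
f=grab("wrist");P=cloud(f);D=np.linalg.norm(P[...,:2]-t,axis=-1)
m=(D<.03)&(P[...,2]>.083)&(P[...,2]<.1);print("grip top",m.sum(),P[m].mean(0),np.median(P[m][:,2]),P[m][:,2].std())
for lo,hi in((.033,.042),(.06,.069)):
    m=(D<.07)&(P[...,2]>lo)&(P[...,2]<hi);print(m.sum(),cv2.minAreaRect(P[m][:,:2].astype(np.float32)))
```

```text
23.7 [ 0.42781194 -0.34929902  0.43803188] [-0.34625918 -0.11755554  0.70042712] 0.047418908202103
grip top 361 [ 0.42905938 -0.34849918  0.08774925] 0.08800314651418867 0.0013464886508701025
276 ((0.42873096466064453, -0.34926891326904297), (0.08204896748065948, 0.05957192927598953), 60.54283142089844)
261 ((0.42768394947052, -0.34744182229042053), (0.08430606871843338, 0.010835506953299046), 60.456390380859375)
```

The grip top is at 0.088 m, which is 8 + 80 mm, so the carrier is on the pocket floor. It is level and about 4 mm off centre, inside the 12 mm limit.

```bash
python3 -c "
from rig import manip
print(manip.hand_in())"
```

```text
the job is handed in; nothing more can be done
None
```

The job is handed in but no verdict came back: I pushed the slide clear, let the carrier hang untouched for over two seconds, and stood it upright in the empty stand's pocket about 4 mm off centre, finishing at 23.7 s of the 72 s allowed.

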